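# Put the dried chopping board away in the plate rack

### The job

Take the rectangular chopping board off its peg, lifting it so that its hole clears the peg's upturned tip as you slide it off, without straining the peg. Then lower it gently, hole end up, into the empty slot of the plate rack until it stands on the rack's base, and let go. Leave the ring trivet, the tray already in the rack, the mug and the tin where they are, and do not drop the board or set it on the table.

Things in the scene. Friction and masses are not known exactly. Their poses are not given: they have to be found in the camera images.
- board: wooden chopping board 190 mm tall, 110 wide, 14 thick, about 0.2 kg, hanging upright and loosely by a round 36 mm hole on one of the stand's two pegs (either). Origin: middle of its lower edge; z up to the hole end, y along its width, x through its thickness (as it hangs, along the peg, + towards the cross bar). Above the hole are 45 mm of solid wood to grip
- board_hole (a point): centre of the board's hole, 127 mm above its lower edge, 63 mm below its top edge
- board_top (a point): middle of the board's top edge, 190 mm above its lower edge
- stand: fixed wooden stand: base 130 x 260 x 18 mm (x -90 to +40), two posts, a cross bar 18 mm thick (top 233 mm up) and two level round steel pegs 8 mm thick, at y = +-80, axis 220 mm up. The pegs run to the stand's -x (roughly to the robot) and turn straight up at the end. Origin: on the table below the middle of the bar; y along the bar. Things hang with their middle plane at x = -50 mm
- peg_left (a point): top of the upturned tip of the peg on the stand's +y side: stand x = -85 mm, 234 mm above the table. The tip is 8 mm thick and stands 10 mm above the peg's upper side: a hung thing must rise more than 10 mm to pass over it. The board can rise about 28 mm before the hole's lower edge meets the peg; 18 mm is a good lift
- peg_right (a point): the same for the peg at the stand's -y side
- rack: fixed plate rack: wooden base 150 x 150 x 20 mm with four upright steel wire hoops (6 mm wire, 120 mm wide along y, top 88 mm above the table) that make two parallel slots, each 24 mm wide in x, running along y. Origin: on the table below the middle of the base; z up
- slot (a point): middle of the floor of the empty slot, on the base's upper side, 20 mm above the table and 35 mm towards the rack's -x side from its origin; its axes are those of the rack: the slot runs along y
- tray: small aluminium baking tray standing on edge in the rack's other slot (35 mm to +x of the rack's origin), 110 x 110 x 12 mm, its top 130 mm above the table. Origin: middle of its lower edge. To be left alone
- trivet: wooden ring trivet, 110 mm outside and 64 mm inside diameter, 14 mm thick, hanging on the stand's other peg. Origin: its centre. To be left alone
- mug: steel mug, 76 mm across, 80 mm high, on the table. Origin: centre of its underside. To be left alone
- tin: food tin, 72 mm across, 85 mm high, on the table. Origin: centre of its underside. To be left alone

How it is judged:
By the outcome, as a careful person would: the job done as asked, in the order asked, and still so for the second after the job is handed in, with the robot touching nothing.
It also fails if it takes over 54 s, if anything falls off the work surface, if the arm or the gripper's body presses on something with over 40 N, if the wrist force passes 120 N, or if a joint passes its speed limit or range.

### The arm

A 7-joint arm with a two-finger parallel gripper is mounted at the origin on the work surface. World frame = base frame: x ahead of the robot, y to its left, z up, the work surface at z = 0. Lengths are in mm, angles in rad, forces in N, time in s.
With the tool pointing down it reaches from about 400 to 850 mm from the base axis. Payload 6.9 kg.
Tool frame: the origin (TCP) lies between the finger pads; the fingertips stand ctrl.nose_length ahead of it and the grasp point (between the pads) lies 6 mm ahead of it (ctrl.nose_length is the distance from the TCP to the fingertips, in mm); z points along the fingers, y is the line along which they close (so a half turn about z gives the same grasp; the last joint's range is limited). The gripper opens to 85 mm and grips with 20 to 120 N. Pads are 22 mm wide; open, the fingers measure 114 mm over their backs; the gripper's body (76 mm by 85 mm) begins 54 mm behind the grasp point. The pads swing forward as they close: fully open they stand 13 mm farther back than shut.
Start: joints at [-1.163, 0.507, -0.238, 1.5, 0.126, 1.149, -0.155], TCP at [185.794, 596.735, 256.275] pointing down, gripper open.
Joint ranges: [-3.08, 3.08], [-0.24, 2.05], [-1.43, 1.35], [0, 2.5], [-1.52, 4.66], [0.17, 1.96], [-2.89, 2.89]. Speed limits (rad/s): [2.39, 2.39, 3.14, 3.14, 3.14, 3.14, 3.14].

### API

Orientations are given as a unit quaternion [x, y, z, w].
In Python, from rig import status, optics, ctrl gives the robot as it stands.
- The arm moves only by the tool play_rows, never from a script. Its argument "deltas" is a list of rows, each a list of 7 numbers: the closure, from -1 (fully open) to 1 (shut), then the shift along the tool's x, y, z in units of 50 cm (1.0 is 50 cm), then the turn, a rotation vector about the tool's x, y, z in units of 2 pi rad (1.0 is 2 pi rad). In form: [[claw, x, y, z, ax, ay, az], ...]. A call has 1 to 12 rows; each row is the pose to reach, as a shift and turn from the pose commanded when the call began, along the tool's axes at that moment, turning the shorter way round; what a row does not reach only later rows make up. A row lasts 1/10 s, in which the tool goes at most 50 mm and 8.59 degrees, less where a joint would pass 70% of its speed; a pose out of reach is approached as far as the arm can. A call with a number of a shift or a turn outside -1 to 1 is refused whole. A call with a gripper value outside its range is refused whole. The fingers move at their own pace and stop on an object; "force" is the grip in N (left out, the last holds). Time passes only in rows, so rows that repeat a pose let the fingers close. It gives the time, the measured TCP pose, the force, the opening and the grip force at its end, in the units of the state.
- status.state(): the state, without advancing time (a new reading comes with each control period).
- optics.grab_frame(name): name is "side" or "top"; returns (picture, depth): 384x512x3 uint8, blue, green, red; 384x512 float32, mm along the optical axis (not along the pixel's ray), 0 where there is no reading.
- optics.camera_info(name): a dict with "intrinsics" (3x3 intrinsics, pixels), "k1" (the pictures are not rectified: a ray, as slopes to the right and down, at radius r is drawn at 1 + k1 r^2 times it, then the intrinsics apply), "pose" (4x4, takes a point from camera to world coordinates). Camera axes: x right, y down, z forward; pixel columns grow to the right and rows downward; lengths in mm; the calibration is good to about 2 mm. A picture is of the moment at which its call begins. camera_info takes no time and is no camera call.
- ctrl.close_job(): hands the job in; it is judged then, once.
The state is a dict: "time": time; "joint_positions": joint angles; "qvel": joint speeds; "joint_torque": joint torques, N m; "eef_pos": TCP position; "orientation": TCP orientation; "contact_force": force on the tool from outside, world axes, zero at the start; "moment": the same for the moment, N m; "finger_gap": finger opening in mm; "finger_force": force on a finger pad.
Only numpy, scipy, OpenCV 4.12 (cv2) and the standard library are available. Lean on these libraries where they do the work, as an engineer would, in place of code of your own. Each camera call takes 0.05 s, during which the arm holds its last target. There are 200 camera calls.

## Working session

There is one attempt and no reset: what is moved stays moved. The work goes in short steps, Python scripts to look and compute and a tool call to move; the robot and the scene stay as the last step left them, time stands still between calls to the robot, and variables do not carry over. Pictures are saved under pics/ and viewed, at most 10 in all, crops included, and the job is handed in when it is done.

Besides the shell and the picture viewer there is one more tool, called after "Emit:" by a JSON object that holds its "method" and its "body". play_rows: Moves the arm, as the interface text tells. Its arguments: {"type":"object","properties":{"deltas":{"type":"array"},"force":{"type":"number"}},"required":["deltas"]}

```bash
mkdir -p pics; ls; cat > h.py <<'E'
import numpy as np, cv2
from rig import status, optics, ctrl
from scipy.spatial.transform import Rotation as R
def cloud(name):
    im,d=optics.grab_frame(name); im=np.array(im); d=np.array(d)
    i=optics.camera_info(name); K=np.array(i['intrinsics']); T=np.array(i['pose'])
    v,u=np.mgrid[:384,:512]
    x=(u-K[0,2])/K[0,0]; y=(v-K[1,2])/K[1,1]
    xs,ys=x.copy(),y.copy()
    for _ in range(8):
        f=1+i['k1']*(xs**2+ys**2); xs=x/f; ys=y/f
    P=np.stack([xs*d,ys*d,d],-1)@T[:3,:3].T+T[:3,3]
    P[d<=0]=np.nan
    return im,d,P
def rel(target_p, target_q=None, p=None, q=None):
    s=status.state(); p=np.array(s['eef_pos'] if p is None else p); r=R.from_quat(s['orientation'] if q is None else q)
    sh=r.inv().apply(np.array(target_p)-p)/500
    rv=np.zeros(3) if target_q is None else (r.inv()*R.from_quat(target_q)).as_rotvec()/(2*np.pi)
    return np.r_[sh,rv].round(4)
E
python3 - <<'E'
from h import *
s=status.state()
for k in s: print(k,np.round(s[k],3))
print(ctrl.nose_length)
for n in('side','top'):
    im,d,P=cloud(n); cv2.imwrite(f'pics/{n}0.png',im); np.savez(f'{n}0.npz',im=im,P=P,d=d)
    i=optics.camera_info(n); print(n,i['k1'],np.round(i['pose'],3).tolist(),np.round(i['intrinsics'],1).tolist())
a=cv2.imread('pics/side0.png');b=cv2.imread('pics/top0.png')
E
```

```text
pics
time 0.0
joint_positions [-1.164  0.508 -0.238  1.501  0.126  1.149 -0.155]
qvel [ 0.001  0.    -0.001 -0.     0.    -0.002  0.   ]
joint_torque [-0.0000e+00 -6.2062e+01 -2.1870e+00 -2.4965e+01  1.3000e-02  1.2000e-02
 -0.0000e+00]
eef_pos [185.71  596.287 255.43 ]
orientation [ 0.15   0.989 -0.001 -0.   ]
contact_force [0.906 0.69  0.418]
moment [ 0.019 -0.065 -0.034]
finger_force 0.0
finger_gap 85.249
25.0
side 0.0447652121618969 [[0.996, -0.063, 0.059, 496.607], [-0.087, -0.726, 0.683, -798.755], [0.0, -0.685, -0.728, 1009.685], [0.0, 0.0, 0.0, 1.0]] [[441.0, 0.0, 243.8], [0.0, 441.0, 187.4], [0.0, 0.0, 1.0]]
top -0.012025760712764268 [[-0.005, -0.984, 0.18, 370.98], [-1.0, 0.008, 0.016, -37.124], [-0.017, -0.18, -0.984, 1188.398], [0.0, 0.0, 0.0, 1.0]] [[349.8, 0.0, 254.9], [0.0, 349.8, 191.4], [0.0, 0.0, 1.0]]
```

View pics/side0.png

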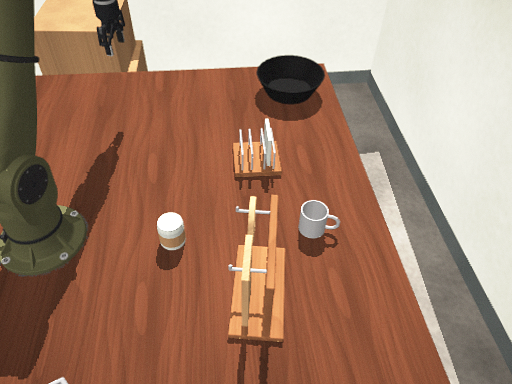

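View pics/top0.png

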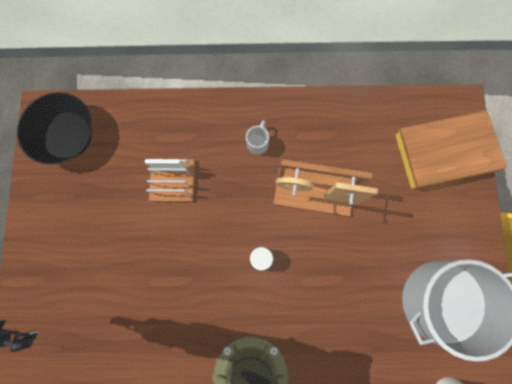

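The side view shows the stand with the board hanging on the near (−y) peg at about (247,290), the trivet on the other peg, and the rack at (256,155) with the tray in its +x slot. The top view agrees: board at (352,190), rack at (172,180), mug at (258,138) and tin at (261,259). Next, an enlarged crop and depth numbers.

```bash
python3 - <<'E'
import numpy as np,cv2
t=np.load('top0.npz');s=np.load('side0.npz')
def crop(im,u,v,w,h,z):return cv2.resize(im[v:v+h,u:u+w],None,fx=z,fy=z,interpolation=cv2.INTER_CUBIC)
a=crop(t['im'],270,150,120,75,6);cv2.imwrite('pics/c1.png',a)
b=crop(s['im'],220,180,80,160,3);b=cv2.resize(s['im'][185:345,220:300],(300,600),interpolation=cv2.INTER_CUBIC)
c=cv2.resize(s['im'][110:185,225:290],(480,554),interpolation=cv2.INTER_CUBIC);c=cv2.copyMakeBorder(c,0,46,0,0,0)
cv2.imwrite('pics/c2.png',np.hstack([b,c]))
np.set_printoptions(precision=0,suppress=True,linewidth=200)
P=t['P']
for (u0,u1,v0,v1,zl,zh,n) in [(320,385,170,215,255,330,'boardtop'),(270,320,160,205,250,330,'trivet'),(270,385,155,185,222,245,'bar'),(140,205,150,210,80,95,'hoops'),(140,205,150,210,100,140,'tray'),(140,205,150,210,14,26,'rackbase'),(265,385,155,220,12,24,'standbase'),(240,280,110,160,60,90,'mug'),(245,280,240,275,70,95,'tin')]:
    Q=P[v0:v1,u0:u1].reshape(-1,3);Q=Q[(Q[:,2]>zl)&(Q[:,2]<zh)]
    if len(Q)<5: print(n,len(Q));continue
    xy=Q[:,:2].astype(np.float32);r=cv2.minAreaRect(xy)
    print(n,len(Q),'med',np.median(Q,0),'min',Q.min(0),'max',Q.max(0),'rect',np.round(r[0],1),np.round(r[1],1),round(r[2],1))
S=s['P']
for (u0,u1,v0,v1,zl,zh,n) in [(225,290,245,335,235,330,'boardtop'),(225,290,190,335,226,236,'bar'),(225,290,110,185,80,95,'hoops'),(225,290,110,185,100,140,'tray'),(225,290,110,185,14,26,'rackbase'),(225,290,190,345,12,24,'standbase')]:
    Q=S[v0:v1,u0:u1].reshape(-1,3);Q=Q[(Q[:,2]>zl)&(Q[:,2]<zh)]
    if len(Q)<5: print(n,len(Q));continue
    xy=Q[:,:2].astype(np.float32);r=cv2.minAreaRect(xy)
    print('S',n,len(Q),'med',np.median(Q,0),'min',Q.min(0),'max',Q.max(0),'rect',np.round(r[0],1),np.round(r[1],1),round(r[2],1))
E
```

```text
boardtop 268 med [ 546. -291.  269.] min [ 532. -347.  255.] max [ 563. -237.  274.] rect [ 547. -292.] [111.  15.] 80.8
trivet 0
bar 806 med [ 603. -196.  233.] min [ 564. -346.  222.] max [639. -89. 245.] rect [ 586. -217.] [255.  67.] 80.5
hoops 274 med [613. 273.  87.] min [576. 207.  80.] max [683. 334.  95.] rect [630. 271.] [126. 106.] 88.9
tray 199 med [661. 272. 127.] min [657. 218. 100.] max [672. 327. 135.] rect [665. 272.] [109.  14.] 88.8
rackbase 1264 med [610. 260.  20.] min [554. 195.  14.] max [707. 347.  26.] rect [629. 270.] [152. 149.] 87.6
standbase 1930 med [ 569. -218.   18.] min [ 502. -347.   12.] max [666. -79.  24.] rect [ 585. -217.] [260. 130.] 80.6
mug 176 med [772. -30.  75.] min [721. -63.  60.] max [823.  10.  86.] rect [769. -23.] [97. 74.] 11.1
tin 410 med [363. -37.  85.] min [329. -71.  70.] max [397.  -2.  91.] rect [363. -37.] [69. 68.] 89.8
S boardtop 370 med [ 543. -319.  268.] min [ 508. -350.  235.] max [ 606. -252.  273.] rect [ 559. -302.] [99. 92.] 4.6
S bar 906 med [ 602. -242.  233.] min [ 508. -351.  226.] max [637. -97. 236.] rect [ 569. -221.] [263.  98.] 80.6
S hoops 228 med [647. 257.  87.] min [576. 201.  80.] max [683. 330.  95.] rect [629. 266.] [128. 106.] 88.7
S tray 141 med [662. 254. 127.] min [657. 208. 100.] max [671. 323. 134.] rect [664. 266.] [115.  12.] 88.8
S rackbase 1090 med [622. 251.  20.] min [553. 187.  14.] max [704. 344.  26.] rect [629. 265.] [156. 150.] 89.0
S standbase 3210 med [ 581. -253.   18.] min [ 500. -358.   12.] max [667. -84.  24.] rect [ 583. -221.] [262. 130.] 80.6
```

View pics/c1.png

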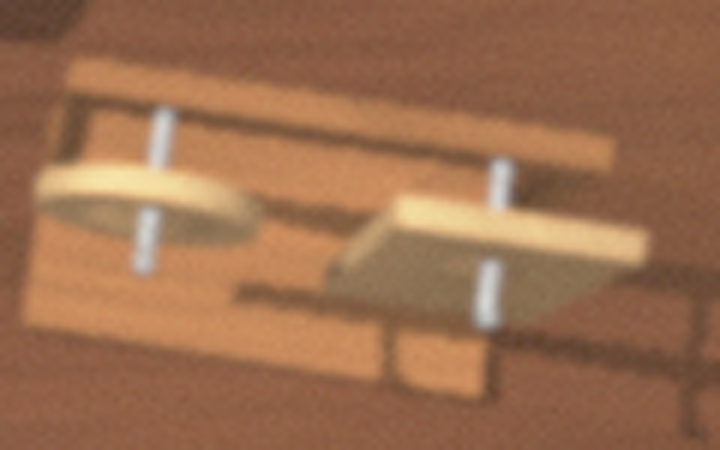

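View pics/c2.png

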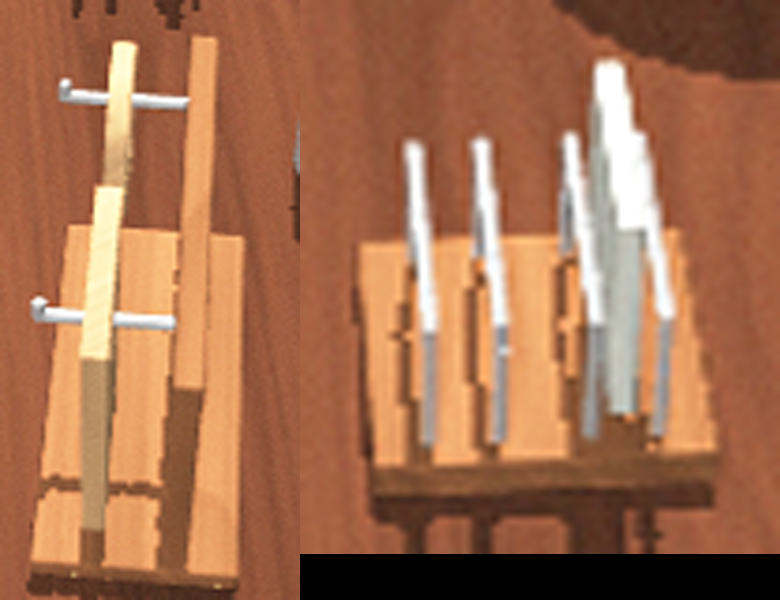

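The crops show the board edge-on on the right peg with its top edge at z≈269, tips and bar clear of it. The rack shows four hoops, with the left (−x) pair empty. In both views the board top comes out at about (547,−292,269), yaw −9.4°, which fits the peg geometry. The slot is at about (594.5,268.5), yaw −1.2°.

```bash
cat >> h.py <<'E'
def qd(deg):
    a=np.deg2rad(deg); y=[np.cos(a),np.sin(a),0]; x=[-np.sin(a),np.cos(a),0]
    return R.from_matrix(np.c_[x,y,[0,0,-1]]).as_quat()
np.set_printoptions(suppress=True)
E
python3 - <<'E'
from h import *
for p in ([320,500,420],[480,250,420],[520,0,420],[547,-292.5,380],[547,-292.5,265]): print(p,rel(p,qd(-9.4)).tolist())
E
```

```text
[320, 500, 420] [-0.3137, -0.1047, -0.3288, -0.0002, 0.0002, 0.2281]
[480, 250, 420] [-0.7679, -0.487, -0.3282, -0.0002, 0.0002, 0.2281]
[520, 0, 420] [-0.9929, -0.9406, -0.3274, -0.0002, 0.0002, 0.2281]
[547, -292.5, 380] [-1.2183, -1.483, -0.2466, -0.0002, 0.0002, 0.2281]
[547, -292.5, 265] [-1.2183, -1.4826, -0.0166, -0.0002, 0.0002, 0.2281]
```

Emit:
{"method": "play_rows", "body": {"deltas": [[-1,-0.314,-0.105,-0.329,0,0,0.05],[-1,-0.314,-0.105,-0.329,0,0,0.05],[-1,-0.314,-0.105,-0.329,0,0,0.07],[-1,-0.314,-0.105,-0.329,0,0,0.09],[-1,-0.314,-0.105,-0.329,0,0,0.11],[-1,-0.768,-0.487,-0.328,0,0,0.13],[-1,-0.768,-0.487,-0.328,0,0,0.15],[-1,-0.768,-0.487,-0.328,0,0,0.17],[-1,-0.768,-0.487,-0.328,0,0,0.19],[-1,-0.768,-0.487,-0.328,0,0,0.21],[-1,-0.768,-0.487,-0.328,0,0,0.228],[-1,-0.768,-0.487,-0.328,0,0,0.228]]}}

```text
time: 1.3
eef_pos: [483.5, 242.7, 420.3]
orientation: [0.767, 0.641, -0.001, 0.002]
contact_force: [1.2, 0.1, 0.2]
finger_gap: 85.5
finger_force: 0.0
```

```bash
python3 - <<'E'
from h import *
s=status.state();print(s['time'],np.round(s['eef_pos'],1),np.round(s['joint_positions'],2),np.round(s['contact_force'],1))
for p in ([520,0,420],[547,-292.5,380],[547,-292.5,300]): print(p,rel(p,qd(-9.4)).tolist())
E
```

```text
1.3 [483.5 242.7 420.3] [-0.66  0.29  0.21  1.41 -0.06  1.45 -0.63] [1.2 0.1 0.2]
[520, 0, 420] [-0.4648, 0.158, 0.0027, 0.0004, 0.0006, -0.0023]
[547, -292.5, 380] [-1.0306, 0.3147, 0.0851, 0.0004, 0.0006, -0.0023]
[547, -292.5, 300] [-1.03, 0.3143, 0.2451, 0.0004, 0.0006, -0.0023]
```

Emit:
{"method": "play_rows", "body": {"deltas": [[-1,-0.465,0.158,0,0,0,-0.002],[-1,-0.465,0.158,0,0,0,-0.002],[-1,-0.465,0.158,0,0,0,-0.002],[-1,-0.465,0.158,0,0,0,-0.002],[-1,-0.465,0.158,0,0,0,-0.002],[-1,-0.99,0.315,0.08,0,0,-0.002],[-1,-0.99,0.315,0.08,0,0,-0.002],[-1,-0.99,0.315,0.08,0,0,-0.002],[-1,-0.99,0.315,0.08,0,0,-0.002],[-1,-0.99,0.315,0.08,0,0,-0.002],[-1,-0.99,0.315,0.08,0,0,-0.002],[-1,-0.99,0.315,0.08,0,0,-0.002]]}}

```text
time: 2.5
eef_pos: [553.6, -268.3, 378.4]
orientation: [0.76, 0.65, -0.002, -0.001]
contact_force: [0.1, 0.1, -0.7]
finger_gap: 85.5
finger_force: 0.0
```

```bash
python3 - <<'E'
from h import *
s=status.state();print(s['time'],np.round(s['eef_pos'],1),np.round(s['joint_positions'],2),np.round(s['contact_force'],1))
for p in ([547,-292.5,330],[547,-292.5,265]): print(p,rel(p,qd(-9.4)).tolist())
E
```

```text
2.5 [ 553.6 -268.3  378.4] [ 0.17  0.45  0.4   1.3  -0.17  1.43  0.41] [ 0.1  0.1 -0.7]
[547, -292.5, 330] [-0.0498, -0.0052, 0.097, -0.0005, 0.0003, 0.0012]
[547, -292.5, 265] [-0.0495, -0.0047, 0.227, -0.0005, 0.0003, 0.0012]
```

Emit:
{"method": "play_rows", "body": {"deltas": [[-1,-0.05,-0.005,0.05,0,0,0.001],[-1,-0.05,-0.005,0.1,0,0,0.001],[-1,-0.05,-0.005,0.13,0,0,0.001],[-1,-0.05,-0.005,0.15,0,0,0.001],[-1,-0.05,-0.005,0.17,0,0,0.001],[-1,-0.05,-0.005,0.19,0,0,0.001],[-1,-0.05,-0.005,0.21,0,0,0.001],[-1,-0.05,-0.005,0.225,0,0,0.001],[-1,-0.05,-0.005,0.225,0,0,0.001],[-1,-0.05,-0.005,0.225,0,0,0.001]]}}

```text
time: 3.5
eef_pos: [548.7, -288.4, 267.9]
orientation: [0.76, 0.649, -0.0, 0.0]
contact_force: [0.4, -0.0, -0.7]
finger_gap: 85.2
finger_force: 0.0
```

```bash
python3 - <<'E'
from h import *
s=status.state();print(s['time'],np.round(s['eef_pos'],1),np.round(s['contact_force'],1))
print(rel([547,-292.5,265],qd(-9.4)).tolist())
t,_,_=cloud('top');d,_,_=cloud('side')
a=cv2.resize(t[150:225,290:390],(400,300),interpolation=cv2.INTER_CUBIC);b=cv2.resize(d[170:345,180:310],(400,538),interpolation=cv2.INTER_CUBIC)
a=cv2.copyMakeBorder(a,0,238,0,0,0);cv2.imwrite('pics/g1.png',np.hstack([a,b]))
E
```

```text
3.5 [ 548.7 -288.4  267.9] [ 0.4 -0.  -0.7]
[-0.0087, -0.002, 0.0059, 0.0, 0.0, 0.0011]
```

View pics/g1.png

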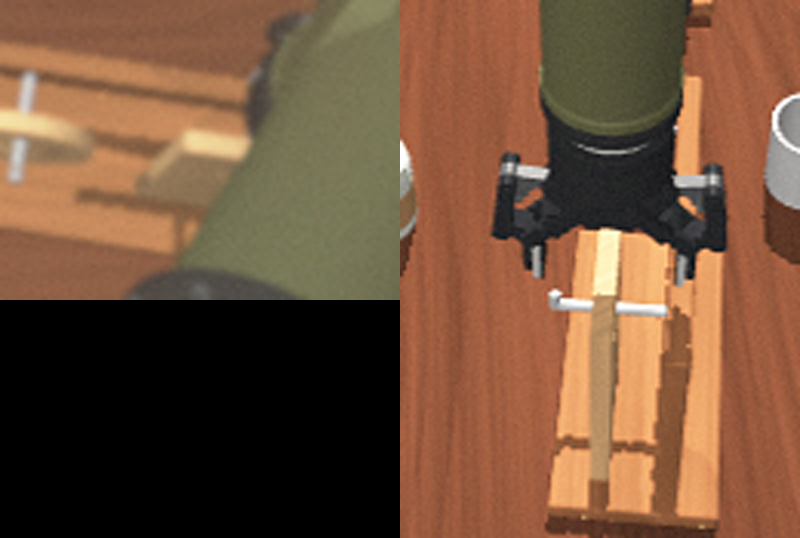

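The picture shows the fingers straddling the board: pads at px 537 and 682, board edge at 605, so it is centred to about 2 mm. A small correction, then close.

Emit:
{"method": "play_rows", "body": {"deltas": [[-0.5,-0.009,-0.001,0.006,0,0,0.001],[0,-0.009,-0.001,0.006,0,0,0.001],[0.3,-0.009,-0.001,0.006,0,0,0.001],[0.5,-0.009,-0.001,0.006,0,0,0.001],[0.6,-0.009,-0.001,0.006,0,0,0.001],[0.7,-0.009,-0.001,0.006,0,0,0.001],[0.8,-0.009,-0.001,0.006,0,0,0.001],[1,-0.009,-0.001,0.006,0,0,0.001],[1,-0.009,-0.001,0.006,0,0,0.001],[1,-0.009,-0.001,0.006,0,0,0.001],[1,-0.009,-0.001,0.006,0,0,0.001],[1,-0.009,-0.001,0.006,0,0,0.001]], "force": 45}}

```text
time: 4.8
eef_pos: [547.4, -292.6, 264.9]
orientation: [0.763, 0.647, 0.0, 0.0]
contact_force: [-0.2, 0.5, 2.2]
finger_gap: 13.5
finger_force: 45.5
```

```bash
python3 - <<'E'
from h import *
s=status.state();print(s['time'],np.round(s['eef_pos'],1),np.round(s['contact_force'],1),np.round(s['moment'],2),s['finger_gap'],s['finger_force'])
print(rel([547,-292.5,265],qd(-9.4)).tolist())
E
```

```text
4.8 [ 547.4 -292.6  264.9] [-0.2  0.5  2.2] [ 0.14  0.13 -0.01] 13.456767365904856 45.485347509384155
[0.0001, -0.0009, -0.0001, 0.0, 0.0, 0.0001]
```

Emit:
{"method": "play_rows", "body": {"deltas": [[1,0,0,-0.006,0,0,0],[1,0,0,-0.012,0,0,0],[1,0,0,-0.018,0,0,0],[1,0,0,-0.024,0,0,0],[1,0,0,-0.03,0,0,0],[1,0,0,-0.036,0,0,0],[1,0,0,-0.036,0,0,0],[1,0,0,-0.036,0,0,0]]}}

```text
time: 5.6
eef_pos: [547.4, -292.6, 282.8]
orientation: [0.763, 0.647, 0.0, 0.0]
contact_force: [0.1, -0.4, -1.2]
finger_gap: 13.4
finger_force: 45.0
```

```bash
python3 - <<'E'
from h import *
s=status.state();print(s['time'],np.round(s['eef_pos'],1),np.round(s['contact_force'],1),np.round(s['moment'],2),s['finger_gap'],s['finger_force'])
d,_,P=cloud('side')
Q=P[245:335,225:290].reshape(-1,3)
b=cv2.resize(d[190:345,190:300],(426,600),interpolation=cv2.INTER_CUBIC)
cv2.imwrite('pics/g2.png',b)
E
```

```text
5.6 [ 547.4 -292.6  282.8] [ 0.1 -0.4 -1.2] [ 0.04 -0.02 -0.  ] 13.400785009440085 44.983511567115784
```

View pics/g2.png

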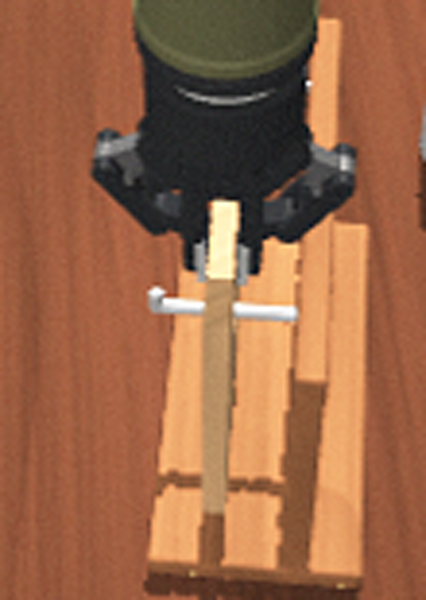

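The board is held vertical and lifted; the force reads only its weight. Now slide along tool −y, out over the tip.

Emit:
{"method": "play_rows", "body": {"deltas": [[1,0,-0.01,0,0,0,0],[1,0,-0.03,0,0,0,0],[1,0,-0.05,0,0,0,0],[1,0,-0.07,0,0,0,0],[1,0,-0.09,0,0,0,0],[1,0,-0.11,0,0,0,0],[1,0,-0.13,0,0,0,0],[1,0,-0.15,0,0,0,0],[1,0,-0.17,0,0,0,0],[1,0,-0.18,0,0,0,0],[1,0,-0.18,0,0,0,0]]}}

```text
time: 6.75
eef_pos: [457.9, -278.0, 283.0]
orientation: [0.763, 0.647, 0.0, 0.0]
contact_force: [0.4, 0.8, -2.7]
finger_gap: 13.3
finger_force: 44.9
```

```bash
python3 - <<'E'
from h import *
s=status.state();print(s['time'],np.round(s['eef_pos'],1),np.round(s['contact_force'],1),np.round(s['moment'],2),s['finger_gap'],s['finger_force'])
d,_,P=cloud('side')
b=cv2.resize(d[190:345,190:300],(426,600),interpolation=cv2.INTER_CUBIC)
cv2.imwrite('pics/g3.png',b)
p=s['eef_pos']
for t in ([p[0],p[1],400],[480,-100,400],[490,120,400],[594.5,268.5,400]): print(t,rel(t,qd(-9.4 if t[1]<200 else -1.2)).tolist())
E
```

```text
6.75 [ 457.9 -278.   283. ] [ 0.4  0.8 -2.7] [-0.03 -0.06  0.  ] 13.334991217030025 44.87979769706726
[np.float64(457.9169769134968), np.float64(-278.01706718273726), 400] [-0.0003, -0.0012, -0.234, 0.0001, -0.0, 0.0001]
[480, -100, 400] [0.3582, -0.0156, -0.234, 0.0001, -0.0, 0.0001]
[490, 120, 400] [0.7956, -0.0676, -0.234, 0.0001, -0.0, 0.0001]
[594.5, 268.5, 400] [1.1226, 0.0902, -0.234, 0.0001, 0.0, -0.0227]
```

View pics/g3.png

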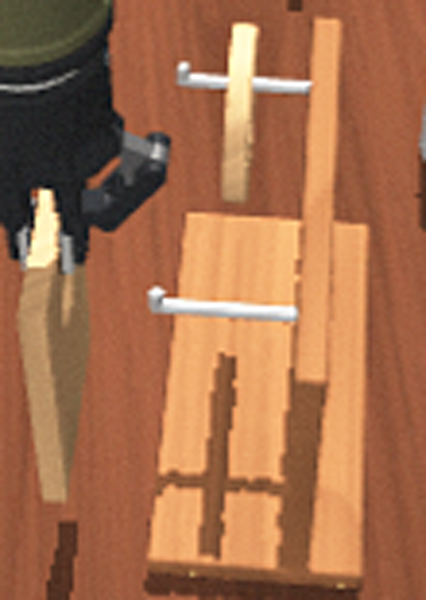

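The board hangs free of the peg; the peg and trivet are undisturbed. Raise and carry towards the rack at moderate speed.

Emit:
{"method": "play_rows", "body": {"deltas": [[1,0,0,-0.04,0,0,0],[1,0,0,-0.09,0,0,0],[1,0,0,-0.14,0,0,0],[1,0.02,0,-0.19,0,0,0],[1,0.06,-0.002,-0.234,0,0,0],[1,0.11,-0.004,-0.234,0,0,0],[1,0.17,-0.006,-0.234,0,0,0],[1,0.23,-0.01,-0.234,0,0,0],[1,0.29,-0.013,-0.234,0,0,0],[1,0.36,-0.016,-0.234,0,0,0],[1,0.42,-0.023,-0.234,0,0,0],[1,0.48,-0.03,-0.234,0,0,0]]}}

```text
time: 8.0
eef_pos: [483.3, -37.1, 399.8]
orientation: [0.762, 0.647, 0.0, 0.0]
contact_force: [0.8, 0.2, -3.6]
finger_gap: 13.7
finger_force: 44.9
```

Emit:
{"method": "play_rows", "body": {"deltas": [[1,0.06,-0.007,0,0,0,0],[1,0.12,-0.015,0,0,0,0],[1,0.18,-0.022,0,0,0,0],[1,0.24,-0.03,0,0,0,0],[1,0.3,-0.036,0,0,0,-0.003],[1,0.34,-0.015,0,0,0,-0.006],[1,0.39,0.01,0,0,0,-0.01],[1,0.44,0.035,0,0,0,-0.014],[1,0.49,0.06,0,0,0,-0.018],[1,0.54,0.085,0,0,0,-0.023],[1,0.58,0.1,0,0,0,-0.023],[1,0.58,0.1,0,0,0,-0.023]]}}

```text
time: 9.2
eef_pos: [580.2, 243.1, 397.9]
orientation: [0.712, 0.702, -0.0, -0.001]
contact_force: [-0.7, 1.2, -2.1]
finger_gap: 13.4
finger_force: 44.9
```

```bash
python3 - <<'E'
from h import *
s=status.state();print(s['time'],np.round(s['eef_pos'],1),np.round(s['joint_positions'],2),np.round(s['contact_force'],1),s['finger_gap'])
print(rel([594.5,268.5,400],qd(-1.2)).tolist())
E
```

```text
9.2 [580.2 243.1 397.9] [-0.52  0.45  0.15  1.22 -0.07  1.48 -0.39] [-0.7  1.2 -2.1] 13.431179832787022
[0.0512, 0.0279, -0.0041, -0.0003, -0.0002, 0.001]
```

Emit:
{"method": "play_rows", "body": {"deltas": [[1,0.02,0.012,0,0,0,0.001],[1,0.045,0.024,0,0,0,0.001],[1,0.051,0.028,0.03,0,0,0.001],[1,0.051,0.028,0.07,0,0,0.001],[1,0.051,0.028,0.11,0,0,0.001],[1,0.051,0.028,0.14,0,0,0.001],[1,0.051,0.028,0.16,0,0,0.001],[1,0.051,0.028,0.16,0,0,0.001],[1,0.051,0.028,0.16,0,0,0.001]]}}

```text
time: 10.1
eef_pos: [594.3, 264.4, 320.4]
orientation: [0.716, 0.698, 0.0, 0.0]
contact_force: [0.6, -0.5, -2.0]
finger_gap: 13.4
finger_force: 44.8
```

```bash
python3 - <<'E'
from h import *
s=status.state();p=np.array(s['eef_pos']);print(s['time'],np.round(p,1),np.round(s['contact_force'],1),np.round(s['moment'],2))
print(rel([594.5,268.5,p[2]],qd(-1.2)).tolist())
d,dd,P=cloud('side');t,_,PT=cloud('top')
for n,PP in(('side',P),('top',PT)):
    Q=PP.reshape(-1,3);Q=Q[(abs(Q[:,0]-p[0])<30)&(abs(Q[:,1]-p[1])<70)&(Q[:,2]>100)&(Q[:,2]<p[2]+2)]
    for z in range(100,320,15):
        q=Q[(Q[:,2]>=z)&(Q[:,2]<z+15)]
        if len(q)>4: print(n,z,len(q),'x',np.round(np.percentile(q[:,0],[5,50,95]),1),'y',np.round(q[:,1].min(),1),np.round(q[:,1].max(),1))
b=cv2.resize(d[70:190,200:310],(550,600),interpolation=cv2.INTER_CUBIC)
cv2.imwrite('pics/r1.png',b)
E
```

```text
10.1 [594.3 264.4 320.4] [ 0.6 -0.5 -2. ] [-0.03 -0.01 -0.01]
[0.0081, 0.0003, 0.0, 0.0001, -0.0, -0.0008]
side 130 22 x [584.9 587.9 596.8] y 205.1 313.5
side 145 25 x [584.7 587.6 596.7] y 204.3 313.7
side 160 31 x [584.9 587.6 596.7] y 203.9 312.8
side 175 23 x [584.9 587.5 596.4] y 204.5 315.0
side 190 30 x [585.  587.7 596.4] y 204.3 312.9
side 205 28 x [585.3 587.9 596.3] y 203.9 316.4
side 220 33 x [585.3 587.9 599. ] y 203.7 313.8
side 235 39 x [585.1 587.7 598.9] y 201.8 315.0
side 250 32 x [585.3 590.2 598.8] y 204.2 311.5
side 265 27 x [585.3 590.2 598.7] y 205.0 280.5
side 280 33 x [585.4 590.4 598.6] y 203.0 266.6
side 295 54 x [577.6 589.9 609.4] y 204.4 259.9
side 310 71 x [577.6 593.4 609.9] y 204.0 317.2
top 130 22 x [587.1 587.8 593.6] y 209.8 317.4
top 145 40 x [585.9 587.2 591.4] y 210.4 320.1
top 160 38 x [585.7 587.2 592.3] y 210.0 314.4
top 175 44 x [585.9 586.9 592.8] y 210.4 308.7
top 190 49 x [586.1 586.9 595.4] y 209.8 301.6
top 205 37 x [585.7 586.8 593.4] y 209.8 297.3
top 220 33 x [585.6 586.8 591.4] y 210.0 291.8
top 235 58 x [585.9 587.9 595.7] y 209.9 288.5
top 250 21 x [585.6 586.5 598.8] y 209.9 248.1
top 265 28 x [585.9 586.8 596.3] y 209.7 254.2
top 280 34 x [585.9 586.4 598. ] y 209.8 255.9
top 295 32 x [575.6 586.5 598.4] y 209.8 265.6
top 310 53 x [577.7 586.9 605.5] y 210.0 260.4
```

View pics/r1.png

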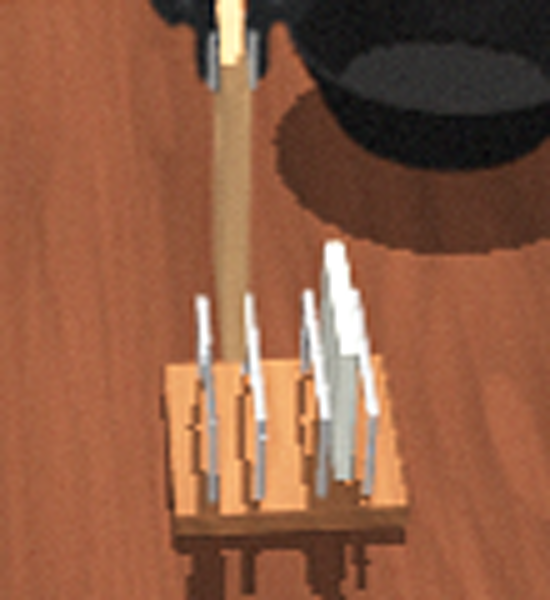

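The board is vertical (its x is constant with height), standing above the hoops at crop (232,215), over the left pair at x=205–250. I'll check the hoop x against the board x in the same views.

```bash
python3 - <<'E'
import numpy as np
for n in('top','side'):
    Q=np.load(n+'0.npz')['P'].reshape(-1,3);Q=Q[(Q[:,2]>82)&(Q[:,2]<93)&(Q[:,0]>560)&(Q[:,0]<625)&(Q[:,1]>200)&(Q[:,1]<340)]
    for lo,hi in((560,595),(595,625)):
        q=Q[(Q[:,0]>lo)&(Q[:,0]<hi)];f=np.polyfit(q[:,1]-268,q[:,0],1);print(n,len(q),np.round(f,3),np.round(np.percentile(q[:,0],[2,98]),1),np.round(np.median(q[:,2]),1),q[:,1].min().round(),q[:,1].max().round())
E
```

```text
top 63 [2.80000e-02 5.80058e+02] [578.1 583.3] 87.7 209.0 332.0
top 73 [1.60000e-02 6.10103e+02] [607.3 612.9] 87.4 210.0 331.0
side 49 [2.00000e-02 5.79116e+02] [575.8 582.4] 87.4 204.0 330.0
side 51 [1.6000e-02 6.0916e+02] [606.  612.1] 86.7 204.0 328.0
```

Emit:
{"method": "play_rows", "body": {"deltas": [[1,0.006,0.001,0,0,0,-0.001],[1,0.011,0.002,0.015,0,0,-0.001],[1,0.011,0.002,0.035,0,0,-0.001],[1,0.011,0.002,0.055,0,0,-0.001],[1,0.011,0.002,0.07,0,0,-0.001],[1,0.011,0.002,0.08,0,0,-0.001],[1,0.011,0.002,0.09,0,0,-0.001],[1,0.011,0.002,0.1,0,0,-0.001],[1,0.011,0.002,0.11,0,0,-0.001],[1,0.011,0.002,0.12,0,0,-0.001],[1,0.011,0.002,0.12,0,0,-0.001],[1,0.011,0.002,0.12,0,0,-0.001]]}}

```text
time: 11.4
eef_pos: [595.1, 269.9, 259.8]
orientation: [0.714, 0.7, -0.0, -0.0]
contact_force: [-0.2, 0.3, -1.5]
finger_gap: 13.4
finger_force: 44.8
```

```bash
python3 - <<'E'
from h import *
s=status.state();print(s['time'],np.round(s['eef_pos'],1),np.round(s['contact_force'],1),np.round(s['moment'],2))
print(rel([595.3,270,206],qd(-1.2)).tolist())
d,_,_=cloud('side')
cv2.imwrite('pics/r2.png',cv2.resize(d[80:190,200:300],(545,600),interpolation=cv2.INTER_CUBIC))
E
```

```text
11.4 [595.1 269.9 259.8] [-0.2  0.3 -1.5] [-0.01 -0.04 -0.01]
[0.0001, 0.0004, 0.1076, -0.0, 0.0, 0.0003]
```

View pics/r2.png

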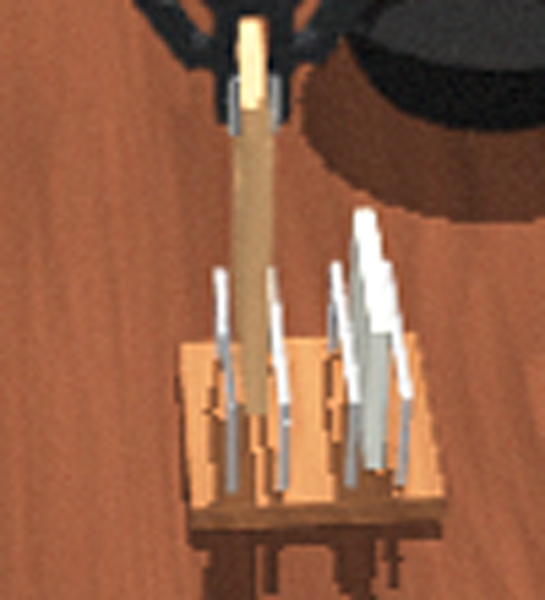

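The board is in the left slot, its lower end at (255,412) between the hoops, with no side force. Continue down to about 5 mm above the floor.

Emit:
{"method": "play_rows", "body": {"deltas": [[1,0,0,0.01,0,0,0],[1,0,0,0.02,0,0,0],[1,0,0,0.03,0,0,0],[1,0,0,0.04,0,0,0],[1,0,0,0.05,0,0,0],[1,0,0,0.06,0,0,0],[1,0,0,0.07,0,0,0],[1,0,0,0.08,0,0,0],[1,0,0,0.088,0,0,0],[1,0,0,0.094,0,0,0],[1,0,0,0.097,0,0,0],[1,0,0,0.097,0,0,0]]}}

```text
time: 12.65
eef_pos: [595.0, 269.9, 211.1]
orientation: [0.714, 0.7, -0.0, -0.0]
contact_force: [-0.4, -0.1, -2.8]
finger_gap: 13.3
finger_force: 45.0
```

Emit:
{"method": "play_rows", "body": {"deltas": [[1,0,0,0.002,0,0,0],[1,0,0,0.004,0,0,0],[1,0,0,0.006,0,0,0],[1,0,0,0.007,0,0,0],[1,0,0,0.008,0,0,0],[1,0,0,0.008,0,0,0]]}}

```text
time: 13.25
eef_pos: [595.1, 269.9, 207.2]
orientation: [0.714, 0.7, -0.0, -0.0]
contact_force: [0.4, -0.8, -2.4]
finger_gap: 13.2
finger_force: 45.0
```

Emit:
{"method": "play_rows", "body": {"deltas": [[1,0,0,0.001,0,0,0],[1,0,0,0.002,0,0,0],[1,0,0,0.002,0,0,0],[1,0,0,0.002,0,0,0]]}}

```text
time: 13.65
eef_pos: [595.1, 269.9, 206.3]
orientation: [0.714, 0.7, -0.0, 0.0]
contact_force: [-0.2, -0.2, -1.5]
finger_gap: 13.3
finger_force: 45.0
```

Emit:
{"method": "play_rows", "body": {"deltas": [[1,0,0,0.001,0,0,0],[1,0,0,0.002,0,0,0],[1,0,0,0.002,0,0,0],[1,0,0,0.002,0,0,0]]}}

```text
time: 14.05
eef_pos: [595.3, 269.9, 206.1]
orientation: [0.714, 0.7, 0.0, 0.0]
contact_force: [-1.4, -1.8, 5.8]
finger_gap: 13.5
finger_force: 46.0
```

The floor is reached (+5.8 N upwards). Release.

Emit:
{"method": "play_rows", "body": {"deltas": [[0.7,0,0,0,0,0,0],[0.5,0,0,0,0,0,0],[0.3,0,0,0,0,0,0],[0,0,0,0,0,0,0],[-0.5,0,0,0,0,0,0],[-1,0,0,0,0,0,0],[-1,0,0,0,0,0,0],[-1,0,0,0,0,0,0]]}}

```text
time: 14.85
eef_pos: [595.1, 269.9, 205.3]
orientation: [0.714, 0.7, 0.0, 0.0]
contact_force: [-0.1, -0.4, -0.2]
finger_gap: 85.4
finger_force: 0.0
```

Emit:
{"method": "play_rows", "body": {"deltas": [[-1,0,0,-0.02,0,0,0],[-1,0,0,-0.06,0,0,0],[-1,0,0,-0.12,0,0,0],[-1,0,0,-0.2,0,0,0],[-1,0,0,-0.28,0,0,0],[-1,0,0,-0.36,0,0,0],[-1,0,0,-0.36,0,0,0],[-1,0,0,-0.36,0,0,0],[-1,0,0,-0.36,0,0,0],[-1,0,0,-0.36,0,0,0]]}}

```text
time: 15.85
eef_pos: [594.7, 269.8, 384.0]
orientation: [0.714, 0.7, -0.001, -0.0]
contact_force: [0.3, 0.3, 0.3]
finger_gap: 85.6
finger_force: 0.0
```

```bash
python3 - <<'E'
from h import *
s=status.state();print(s['time'],np.round(s['eef_pos'],1),np.round(s['contact_force'],1),s['finger_gap'])
d,_,P=cloud('side')
cv2.imwrite('pics/f1.png',cv2.resize(d[60:340,170:350],(386,600),interpolation=cv2.INTER_CUBIC))
Q=P.reshape(-1,3);Q=Q[(abs(Q[:,0]-595)<25)&(abs(Q[:,1]-268)<75)]
for z in (100,130,160,190,200): 
    q=Q[(Q[:,2]>=z)&(Q[:,2]<z+10)]; print(z,np.round(np.percentile(q[:,0],[5,50,95]),1),np.round(np.percentile(q[:,1],[2,98])))
print(np.nanmax(Q[Q[:,2]<250][:,2]))
E
```

```text
15.85 [594.7 269.8 384. ] [0.3 0.3 0.3] 85.56691472551894
100 [586.9 588.4 597.7] [210. 281.]
130 [587.  591.5 600.5] [210. 285.]
160 [587.3 590.9 599.9] [210. 285.]
190 [587.1 588.3 599.8] [210. 285.]
200 [588.1 594.4 601. ] [209. 323.]
213.731560347396
```

View pics/f1.png

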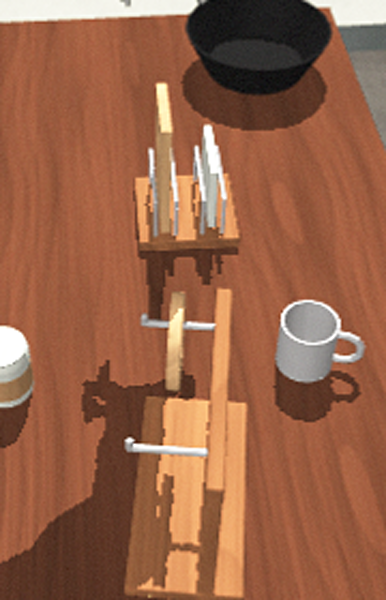

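The board stands upright in the left slot (165,160) with its top at about 210 mm. The tray, trivet, mug and tin are where they were, and the gripper is clear.

```bash
python3 -c "
from rig import ctrl; print(ctrl.close_job())"
```

```text
the job is handed in; nothing more can be done
None
```

The board is off its peg and stands hole end up on the rack's base in the empty slot, released, with the tray, trivet, mug and tin undisturbed; I handed the job in at about 16 s.

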